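Open the two-dial combination lock and hold up its shackle

TASK

The instrument box is shut under a hasp strap that is held by a two-dial combination lock. Turn each dial, feeling for the clicks, until its nose clicks in at the long mark pointing at the shackle, and leave both there; then pull the shackle straight up out of the lock and finish while still holding it upright about 10 cm clear above the lock. Leave the other things on the bench where they lie.

Things in the scene. Friction and masses are not known exactly. Their poses are not given: they have to be found in the camera images.
- lock_case: grey steel lock case, 72 x 252 mm, 46 mm high, fixed on the bench; the closed instrument box (top 45 mm high) stands behind it. Origin: bench level under the case's centre; +x away from the robot across the box, +y along the case to the left dial, z up. Dial axes at x = 0, y = +95 (left) and -95 mm (right). The lock frees the shackle only with both dials in their home click (within 0.08 rad of 0)
- dial_left (a joint): angle of the left dial, rad. 0 = home: nose points at the shackle (-y of the case). Positive = turned clockwise seen from above, nose towards the robot (-x of the case at 1.57); so bring it home counter-clockwise. Starts 2 to 4 clicks from home, can go one click too far (-0.35). Range -0.42 to 1.5, a click each 0.349 rad; a sprung ball draws it into the nearest click; about 0.11 N m passes a click
- dial_right (a joint): angle of the right dial, rad, mirror image of the left: 0 = home, nose points at the shackle (+y of the case); positive = turned counter-clockwise seen from above, nose towards the robot (-x of the case at 1.57); so bring it home clockwise. Same starts, range, clicks and torque
- dial_left_grip (a point): point on the left dial's vertical axis, 77 mm above the bench, at the height to grip. The dial: dark disc, 56 mm across, top 52 mm above the bench, and on it an upright aluminium grip bar, 14 mm thick, 44 mm long, top 88 mm above the bench, with a line on top and a small low nose at its pointing end. At joint value 0 the bar lies along y of the case; it turns with the joint
- dial_right_grip (a point): the same point on the right dial
- shackle: loose U-shaped shackle of 8 mm round steel bar, 44 mm wide, 98 mm high, about 0.12 kg, standing upright in two bores of the case and of the hasp strap (strap top 49 mm above the bench), legs 36 mm apart along y of the case. Origin: between the undersides of its legs, 6 mm above the bench when seated; z up. Locked, it lifts 2 mm and stops; free, it slides straight up, feet out after 43 mm
- shackle_bow (a point): centre of the bar at the top of the shackle's bow, 94 mm above its origin (100 mm above the bench when seated). The bow is 8 mm thick across x of the case and nearly level over its middle 20 mm, and can be pinched from above across x of the case
- matchbox: matchbox, 36 x 55 x 15 mm, loose on the bench right of the lock: a bystander, leave alone
- screwdriver: screwdriver, 170 mm, handle 26 mm thick, on the bench to the right: a bystander, leave alone

How it is judged:
On the way:
1. both dials stand in their home click while the shackle is still seated in the lock (value of joint dial_left between -0.12 and 0.12 rad and value of joint dial_right between -0.12 and 0.12 rad and z of shackle in the frame of lock_case below 0.012 m), for 0.2 s.
At the end, for the whole second after the job is handed in: Both dials are within 0.12 rad of home; the gripper holds the shackle still (under 0.03 m/s), upright within 0.35 rad, touching nothing of the lock, its feet 51 to 201 mm above the strap (100 to 250 mm above the bench) and within 80 mm sideways of the middle of the lock case (value of joint dial_left between -0.12 and 0.12 rad and value of joint dial_right between -0.12 and 0.12 rad and z of shackle in the frame of lock_case between 0.1 and 0.25 m and horizontal distance between shackle and lock_case below 0.08 m and angle between shackle's own z axis and vertical below 0.35 rad and contact force between the fingers and shackle above 1 N and contact force between shackle and lock_case below 0.1 N and linear speed of shackle below 0.03 m/s); the arm keeps its last pose, push and grip.
It fails at once if the loose matchbox or screwdriver is moved more than 30 mm (distance of any of matchbox, screwdriver from where it was at the start of the episode above 0.03 m).
It also fails if it takes over 48 s, if anything falls off the work surface, if the arm or the gripper's body presses on something with over 40 N, if the wrist force passes 120 N, or if a joint passes its speed limit or range.

ROBOT

A 6-joint arm with a two-finger parallel gripper is mounted at the origin on a cart in front of the work surface, level with it; the furniture and walls round the work are solid. World frame = base frame: x ahead of the robot, y to its left, z up, the work surface at z = 0. Lengths are in m, angles in rad, forces in N, time in s.
With the tool pointing down it reaches from about 0.35 to 0.85 m from the base axis. Payload 8.1 kg.
Tool frame: the origin (TCP) lies at the centre of the arm's flange, where the gripper is bolted on; the fingertips stand 186 mm ahead of it and the grasp point (between the pads) lies 167 mm ahead of it; z points along the fingers, y is the line along which they close (so a half turn about z gives the same grasp; the last joint's range is limited). The gripper opens to 93 mm and grips with 3 to 60 N. Pads are 15 mm wide; open, the fingers measure 128 mm over their backs; the gripper's body (75 mm by 188 mm) begins 65 mm behind the grasp point.
Start: joints at [-1.318, 0.13, 1.488, -0, 1.523, -0.085], TCP at [0.199, -0.566, 0.405] pointing down, gripper open.
Joint ranges: [-2.96, 2.96], [-0.89, 2.26], [0.02, 2.5], [-1.34, 4.48], [0, 2.73], [-2.66, 2.66]. Speed limits (rad/s): [2.39, 2.39, 2.79, 3.14, 3.14, 3.14].

INTERFACE

Orientations are given as a rotation vector (axis times angle).
In Python, from plant import read_state, read_camera, camera_params, robot gives the robot as it stands.
- The arm moves only by the tool carry_out, never from a script. Its argument "targets" is a list of rows, each an object of numbers: "hand": the opening in per cent of the stroke, from 0 (shut) to 100 (fully open); "x", "y", "z": the shift along the tool's x, y, z in m; "ax", "ay", "az": the turn, a rotation vector about the tool's x, y, z in rad. In form: [{"hand": .., "x": .., "y": .., "z": .., "ax": .., "ay": .., "az": ..}, ...]. A call has 1 to 8 rows; each row is the pose to reach, as a shift and turn from the pose commanded when the call began, along the tool's axes at that moment; what a row does not reach only later rows make up. A row lasts 1/8 s, in which the tool goes at most 62.5 mm and 10.7 degrees, less where a joint would pass 70% of its speed; a pose out of reach is approached as far as the arm can. A call with a gripper value outside its range is refused whole. The fingers move at their own pace and stop on an object; "newtons" is the grip in N (left out, the last holds). Time passes only in rows, so rows that repeat a pose let the fingers close. It gives the time, the measured TCP pose, the force, the opening and the grip force at its end, in the units of the state.
- read_state(): the state, without advancing time (a new reading comes with each control period).
- read_camera(name): name is "side" or "top" or "wrist"; returns (picture, depth): 420x560x3 uint8, blue, green, red; 420x560 float32, m along the optical axis (not along the pixel's ray), 0 where there is no reading.
- camera_params(name): a dict with "fx", "fy", "cx", "cy" (pixels), "k1" (the pictures are not rectified: a ray, as slopes to the right and down, at radius r is drawn at 1 + k1 r^2 times it, then the intrinsics apply), "position" and "rotation" of the camera in the world. Camera axes: x right, y up, looking along -z (the intrinsics and any distortion apply to the point x, -y, -z); pixel columns grow to the right and rows downward; lengths in m; the calibration is good to about 2 mm. A picture is of the moment at which its call begins: read the wrist's pose just before it. camera_params takes no time and is no camera call; for the wrist camera it gives the pose at the moment of the call.
- robot.close_job(): hands the job in; it is judged then, once.
The state is a dict: "t": time; "q": joint angles; "dq": joint speeds; "joint_torque": joint torques, N m; "tool_pos": TCP position; "orientation": TCP orientation; "force": force on the tool from outside, world axes, zero at the start; "wrist_torque": the same for the moment, N m; "opening": finger opening in m; "gripper_force": force on a finger pad.
Only numpy, scipy, OpenCV 4.12 (cv2) and the standard library are available. Lean on these libraries where they do the work, as an engineer would, in place of code of your own. Each camera call takes 0.05 s, during which the arm holds its last target. There are 200 camera calls.

## Working session

There is one attempt and no reset: what is moved stays moved. The work goes in short steps, Python scripts to look and compute and a tool call to move; the robot and the scene stay as the last step left them, time stands still between calls to the robot, and variables do not carry over. Pictures are saved under pics/ and viewed, at most 10 in all, crops included, and the job is handed in when it is done.

Besides the shell and the picture viewer there is one more tool, called after ">>>" by a JSON object that holds its "fn" and its "kwargs". carry_out: Moves the arm, as the interface text tells. Its arguments: {"type":"object","properties":{"targets":{"type":"array","items":{"type":"object","properties":{"hand":{"type":"number"},"x":{"type":"number"},"y":{"type":"number"},"z":{"type":"number"},"ax":{"type":"number"},"ay":{"type":"number"},"az":{"type":"number"}}}},"newtons":{"type":"number"}},"required":["targets"]}

```bash
mkdir -p pics; ls
python3 - <<'E'
from plant import *
import cv2
s=read_state();print({k:s[k] for k in('t','tool_pos','orientation','opening')})
for n in('top','side'):
    p,d=read_camera(n);cv2.imwrite(f'pics/{n}0.png',p);import numpy as np;np.save(f'{n}0.npy',d);print(n,camera_params(n))
E
```

```text
pics
{'t': 0.0, 'tool_pos': array([ 0.19879846, -0.56587013,  0.40370146]), 'orientation': array([-3.09513246e+00, -5.27741388e-01,  2.30157024e-04]), 'opening': 0.09251337789259975}
top {'fx': 443.21087125772254, 'fy': 443.21087125772254, 'cx': 271.77033357010447, 'cy': 215.84472753747374, 'k1': -0.06725717618343062, 'position': array([ 4.51712934e-01, -8.73900835e-04,  9.33951400e-01]), 'rotation': array([ 0.09803957, -0.07092857, -1.57705397])}
side {'fx': 489.9026723178265, 'fy': 489.9026723178265, 'cx': 281.79298202651137, 'cy': 209.6123740685032, 'k1': 0.04023934984313161, 'position': array([0.26199959, 0.68897019, 0.65284264]), 'rotation': array([ 0.26034619, -1.22413333, -2.50976842])}
```

View pics/top0.png

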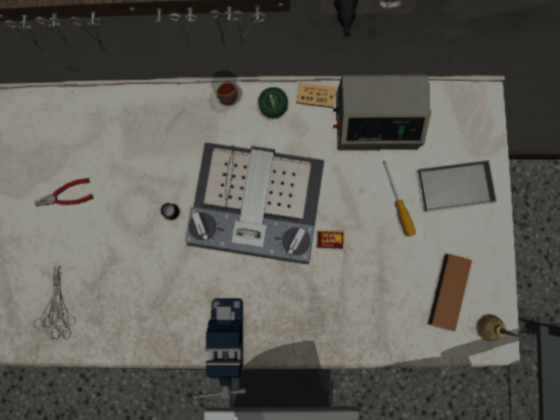

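View pics/side0.png

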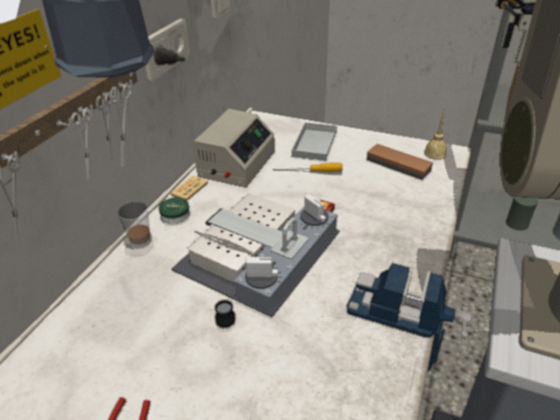

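The top view shows the case with its dials near (202,226) and (297,240), the shackle near (249,233) and the matchbox at (330,240). A vise stands at (225,350). Next I enlarge this area and measure it.

```bash
cat > h.py <<'E'
import numpy as np, cv2
from scipy.spatial.transform import Rotation as R
from plant import *
def ray(c,uv):
    uv=np.atleast_2d(np.float64(uv))
    d=(uv-[c['cx'],c['cy']])/[c['fx'],c['fy']]
    s=d.copy()
    for _ in range(20): s=d/(1+c['k1']*(s**2).sum(1,keepdims=True))
    return np.c_[s[:,0],-s[:,1],-np.ones(len(s))]@R.from_rotvec(c['rotation']).as_matrix().T
def plane(c,uv,z):
    r=ray(c,uv);return c['position']+r*((z-c['position'][2])/r[:,2])[:,None]
def cloud(c,depth):
    v,u=np.mgrid[:depth.shape[0],:depth.shape[1]]
    P=c['position']+ray(c,np.c_[u.ravel(),v.ravel()])*depth.ravel()[:,None]
    return P.reshape(*depth.shape,3)
E
python3 - <<'E'
from h import *
p=cv2.imread('pics/top0.png');c=camera_params('top');d=np.load('top0.npy')
cr=cv2.resize(p[190:275,175:355],None,fx=4.4,fy=4.4,interpolation=cv2.INTER_CUBIC);cv2.imwrite('pics/topc.png',cr)
P=cloud(c,d);Z=P[...,2]
print('bench z',np.median(Z[280:300,350:420]))
# tall parts above the case
m=((Z>.07)&(Z<.11)).astype(np.uint8);m[:190]=0;m[275:]=0;m[:,:180]=0;m[:,355:]=0
n,l,st,ce=cv2.connectedComponentsWithStats(m)
for i in range(1,n):
    if st[i,4]<8: continue
    q=P[l==i];print(st[i],ce[i].round(1),np.median(q,0).round(4),q[:,2].max().round(3),cv2.minAreaRect(np.float32(q[:,:2]*1000)))
m=(Z>.03)&(Z<.056);mm=np.zeros_like(m);mm[140:275,180:330]=m[140:275,180:330]
print('case+box',cv2.minAreaRect(np.float32(P[mm][:,:2]*1000)))
v=P[295:380,200:250];print('vise',v[v[...,2]>.03].min(0),v[v[...,2]>.03].max(0))
print(plane(c,[[202,226],[297,240]],.052))
E
```

```text
bench z 0.002250285291302667
[192 212  14  23 195] [198.5 223.1] [0.5302 0.1547 0.09  ] 0.094 ((530.743408203125, 156.0362548828125), (44.04848098754883, 14.707535743713379), 20.94350242614746)
[289 227  16  23 167] [296.8 238.2] [ 0.4999 -0.0343  0.0902] 0.094 ((499.8595886230469, -34.162662506103516), (13.898744583129883, 44.01011657714844), 61.09920120239258)
[236 229  23   7  97] [247.1 231.6] [0.5116 0.0597 0.1035] 0.108 ((512.62060546875, 60.83744812011719), (42.861846923828125, 7.969966411590576), 80.62145233154297)
case+box ((583.658935546875, 49.72357940673828), (252.6058807373047, 215.78085327148438), 80.68560028076172)
vise [ 0.22392252 -0.0008739   0.03009532] [0.45171293 0.14161359 0.9339514 ]
[[ 0.52768427  0.1541219   0.052     ]
 [ 0.49815747 -0.03583186  0.052     ]]
```

View pics/topc.png

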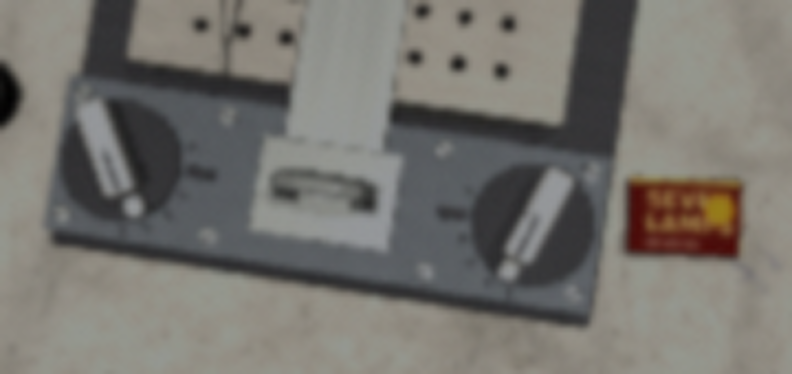

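```bash
cat >> h.py <<'E'
def goto(pos,yd,s=None):
    """shift and turn in tool axes to bring the GRASP point to pos, closing line at yd deg, tool down"""
    s=s or read_state();T=R.from_rotvec(s['orientation']);a=np.radians(yd)
    y=np.array([np.cos(a),np.sin(a),0]);z=np.array([0,0,-1.]);t=R.from_matrix(np.c_[np.cross(y,z),y,z])
    print('shift',(T.inv().apply(np.array(pos)+[0,0,.167]-s['tool_pos'])).round(4),'turn',(T.inv()*t).as_rotvec().round(3))
def grasp(s=None):
    s=s or read_state();T=R.from_rotvec(s['orientation']);y=T.apply([0,1,0])
    print('t',round(s['t'],2),'grasp',(s['tool_pos']+T.apply([0,0,.167])).round(4),'ydir',np.degrees(np.arctan2(y[1],y[0])).round(1),'z',T.apply([0,0,1]).round(4),'F',s['force'].round(1),'M',s['wrist_torque'].round(2),'open',round(s['opening'],4),'q',s['q'].round(2))
E
python3 - <<'E'
from h import *
grasp();goto([.5,-.0342,.19],61)
p=cv2.imread('pics/top0.png');c=camera_params('top');d=np.load('top0.npy');Z=cloud(c,d)
for lo in(.08,.086):
  for a,b in((185,215),(280,310)):
    w=Z[205:255,a:b].reshape(-1,3);w=w[(w[:,2]>lo)&(w[:,2]<.11)][:,:2]
    x=w-w.mean(0);u=np.linalg.svd(x,full_matrices=0)[2][0];print(lo,len(w),w.mean(0),np.degrees(np.arctan2(u[1],u[0])))
E
```

```text
t 0.1 grasp [ 0.1987 -0.5656  0.2368] ydir -70.6 z [-4.0e-04  1.6e-03 -1.0e+00] F [-0.8 -0.6  0.3] M [-0.01  0.01  0.05] open 0.0928 q [-1.32  0.13  1.49 -0.    1.52 -0.09]
shift [ 0.4604 -0.4018  0.0475] turn [-1.000e-03 -2.000e-03 -2.298e+00]
0.08 178 [0.53024078 0.15497169] -159.3859563516851
0.08 165 [ 0.49979918 -0.03412007] 150.79194186826766
0.086 163 [0.53070921 0.15547305] -159.65425105515024
0.086 163 [ 0.49981691 -0.03413843] 150.5654897148245
```

>>> {"fn": "carry_out", "kwargs": {"targets": [{"x": 0.15, "y": -0.13, "z": 0, "az": -0.6, "hand": 50}, {"x": 0.3, "y": -0.26, "z": 0, "az": -1.2, "hand": 50}, {"x": 0.46, "y": -0.402, "z": 0.02, "az": -1.7, "hand": 50}, {"x": 0.46, "y": -0.402, "z": 0.02, "az": -2.3, "hand": 50}, {"x": 0.46, "y": -0.402, "z": 0.02, "az": -2.3, "hand": 50}, {"x": 0.46, "y": -0.402, "z": 0.02, "az": -2.3, "hand": 50}, {"x": 0.46, "y": -0.402, "z": 0.02, "az": -2.3, "hand": 50}, {"x": 0.46, "y": -0.402, "z": 0.02, "az": -2.3, "hand": 50}]}}

```text
schema error: expected keys hand, x, y, z, ax, ay, az
```

>>> {"fn": "carry_out", "kwargs": {"targets": [{"hand": 50, "az": 0}]}}

```text
schema error: expected keys hand, x, y, z, ax, ay, az
```

Run:
```python
from h import *
grasp();goto([.5,-.0342,.15],61)
```

```text
t 0.1 grasp [ 0.1987 -0.5656  0.2368] ydir -70.6 z [-4.0e-04  1.6e-03 -1.0e+00] F [-0.8 -0.6  0.3] M [-0.01  0.01  0.05] open 0.0928 q [-1.32  0.13  1.49 -0.    1.52 -0.09]
shift [ 0.4604 -0.4017  0.0875] turn [-1.000e-03 -2.000e-03 -2.298e+00]
```

>>> {"fn": "carry_out", "kwargs": {"targets": [{"hand": 50, "x": 0.06, "y": -0.05, "z": 0, "ax": 0, "ay": 0, "az": -0.18}, {"hand": 50, "x": 0.11, "y": -0.09, "z": 0, "ax": 0, "ay": 0, "az": -0.36}, {"hand": 50, "x": 0.16, "y": -0.13, "z": 0, "ax": 0, "ay": 0, "az": -0.54}, {"hand": 50, "x": 0.21, "y": -0.17, "z": 0, "ax": 0, "ay": 0, "az": -0.72}, {"hand": 50, "x": 0.26, "y": -0.22, "z": 0, "ax": 0, "ay": 0, "az": -0.9}, {"hand": 50, "x": 0.31, "y": -0.27, "z": 0, "ax": 0, "ay": 0, "az": -1.08}, {"hand": 50, "x": 0.36, "y": -0.31, "z": 0, "ax": 0, "ay": 0, "az": -1.26}, {"hand": 50, "x": 0.41, "y": -0.35, "z": 0, "ax": 0, "ay": 0, "az": -1.44}]}}

```text
t: 1.1
tool_pos: [0.4497, -0.1317, 0.4046]
orientation: [1.973, 2.445, 0.0]
force: [1.4, -0.3, -0.1]
opening: 0.0465
gripper_force: 0.0
```

Run:
```python
from h import *
grasp();goto([.5,-.0342,.16],61)
```

```text
t 1.1 grasp [ 0.4497 -0.1317  0.2376] ydir 12.2 z [ 1.e-04 -1.e-04 -1.e+00] F [ 1.4 -0.3 -0.1] M [-0.07 -0.11 -0.01] open 0.0465 q [-0.39 -0.23  1.84 -0.    1.53 -0.61]
shift [0.0847 0.0698 0.0776] turn [ 0.     0.    -0.852]
```

>>> {"fn": "carry_out", "kwargs": {"targets": [{"hand": 50, "x": 0.04, "y": 0.03, "z": 0.01, "ax": 0, "ay": 0, "az": -0.18}, {"hand": 50, "x": 0.085, "y": 0.07, "z": 0.04, "ax": 0, "ay": 0, "az": -0.36}, {"hand": 50, "x": 0.085, "y": 0.07, "z": 0.06, "ax": 0, "ay": 0, "az": -0.54}, {"hand": 50, "x": 0.085, "y": 0.07, "z": 0.078, "ax": 0, "ay": 0, "az": -0.72}, {"hand": 50, "x": 0.085, "y": 0.07, "z": 0.078, "ax": 0, "ay": 0, "az": -0.85}, {"hand": 50, "x": 0.085, "y": 0.07, "z": 0.078, "ax": 0, "ay": 0, "az": -0.85}, {"hand": 50, "x": 0.085, "y": 0.07, "z": 0.078, "ax": 0, "ay": 0, "az": -0.85}]}}

```text
t: 1.98
tool_pos: [0.5004, -0.0362, 0.3269]
orientation: [0.803, 3.037, 0.0]
force: [0.3, 0.3, 0.1]
opening: 0.0463
gripper_force: 0.0
```

Run:
```python
from h import *
grasp();c=camera_params('wrist');p,d=read_camera('wrist');cv2.imwrite('pics/w1.png',p);np.save('w1.npy',d);print(c)
P=cloud(c,d);Z=P[...,2];print('z med',np.median(Z[d>0]))
m=((Z>.08)&(Z<.115)).astype(np.uint8);n,l,st,ce=cv2.connectedComponentsWithStats(m)
for i in range(1,n):
    if st[i,4]<80: continue
    q=P[l==i];print(st[i],np.median(q,0).round(4),cv2.minAreaRect(np.float32(q[:,:2]*1000)))
```

```text
t 1.98 grasp [ 0.5004 -0.0362  0.1599] ydir 60.4 z [ 2.e-04 -0.e+00 -1.e+00] F [0.3 0.3 0.1] M [-0.02 -0.2   0.05] open 0.0463 q [-0.17 -0.09  1.85  0.    1.38 -1.23]
{'fx': 360.9238049162925, 'fy': 360.9238049162925, 'cx': 283.80069136609063, 'cy': 212.59299903725918, 'k1': -0.014218444736781834, 'position': array([ 4.38791788e-01, -1.58022845e-04,  3.07583471e-01]), 'rotation': array([-0.23822979, -0.13962119,  1.04584737])}
z med 0.043529522586701674
[549  93  11  27 168] [0.5136 0.1446 0.083 ] ((515.75390625, 145.57949829101562), (6.785747528076172, 15.515963554382324), 70.58960723876953)
[ 393  154   78   36 1165] [0.5111 0.0589 0.1013] ((512.0728149414062, 61.33604431152344), (43.17931365966797, 8.432363510131836), 80.27835083007812)
[ 274  192   23   67 1453] [ 0.4979 -0.0323  0.0884] ((499.05023193359375, -33.22509002685547), (14.011088371276855, 43.407527923583984), 60.64879608154297)
```

View pics/w1.png

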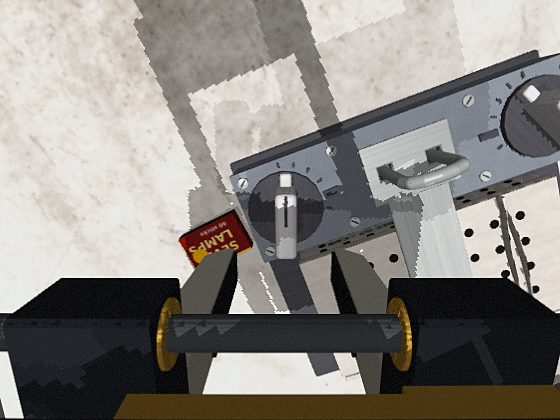

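Run:
```python
from h import *
grasp();goto([.4995,-.0337,.077],60.6)
```

```text
t 2.02 grasp [ 0.5005 -0.0362  0.16  ] ydir 60.4 z [ 5.e-04 -1.e-04 -1.e+00] F [-0.3 -0.7 -0.5] M [ 0.09 -0.14  0.01] open 0.0465 q [-0.17 -0.09  1.85  0.    1.38 -1.23]
shift [0.0021 0.0017 0.083 ] turn [ 0.     0.    -0.003]
```

>>> {"fn": "carry_out", "kwargs": {"targets": [{"hand": 50, "x": 0.002, "y": 0.0017, "z": 0.03, "ax": 0, "ay": 0, "az": 0}, {"hand": 50, "x": 0.002, "y": 0.0017, "z": 0.06, "ax": 0, "ay": 0, "az": 0}, {"hand": 50, "x": 0.002, "y": 0.0017, "z": 0.082, "ax": 0, "ay": 0, "az": 0}, {"hand": 30, "x": 0.002, "y": 0.0017, "z": 0.082, "ax": 0, "ay": 0, "az": 0}, {"hand": 10, "x": 0.002, "y": 0.0017, "z": 0.082, "ax": 0, "ay": 0, "az": 0}, {"hand": 10, "x": 0.002, "y": 0.0017, "z": 0.082, "ax": 0, "ay": 0, "az": 0}, {"hand": 10, "x": 0.002, "y": 0.0017, "z": 0.082, "ax": 0, "ay": 0, "az": 0}, {"hand": 10, "x": 0.002, "y": 0.0017, "z": 0.082, "ax": 0, "ay": 0, "az": 0}], "newtons": 40}}

```text
t: 3.02
tool_pos: [0.4998, -0.0343, 0.246]
orientation: [0.798, 3.037, -0.002]
force: [-2.5, -3.7, 6.1]
opening: 0.0136
gripper_force: 40.0
```

Run:
```python
from h import *
grasp()
```

```text
t 3.02 grasp [ 0.5    -0.0345  0.079 ] ydir 60.5 z [ 0.0013 -0.0014 -1.    ] F [-2.5 -3.7  6.1] M [-0.69  0.45  0.02] open 0.0136 q [-0.17  0.    1.92 -0.    1.21 -1.23]
```

>>> {"fn": "carry_out", "kwargs": {"targets": [{"hand": 10, "x": 0, "y": 0, "z": 0, "ax": 0, "ay": 0, "az": 0.09}]}}

```text
t: 3.15
tool_pos: [0.4997, -0.0345, 0.246]
orientation: [0.936, 2.997, -0.003]
force: [-5.2, -6.9, 6.9]
opening: 0.0136
gripper_force: 40.0
```

Run:
```python
from h import *
grasp()
```

```text
t 3.15 grasp [ 0.4998 -0.0348  0.079 ] ydir 55.3 z [ 9.e-04 -2.e-03 -1.e+00] F [-5.2 -6.9  6.9] M [-1.08  0.69  0.09] open 0.0136 q [-0.17  0.    1.92 -0.    1.22 -1.14]
```

>>> {"fn": "carry_out", "kwargs": {"targets": [{"hand": 10, "x": 0, "y": 0, "z": 0, "ax": 0, "ay": 0, "az": 0.09}]}}

```text
t: 3.28
tool_pos: [0.4996, -0.0347, 0.246]
orientation: [1.072, 2.952, -0.004]
force: [-6.0, -7.9, 8.3]
opening: 0.0138
gripper_force: 40.0
```

Run:
```python
from h import *
grasp()
```

```text
t 3.27 grasp [ 0.4996 -0.0351  0.079 ] ydir 50.1 z [ 4.0e-04 -2.5e-03 -1.0e+00] F [-6.  -7.9  8.3] M [-1.39  0.92  0.14] open 0.0138 q [-0.17  0.    1.92 -0.    1.22 -1.04]
```

>>> {"fn": "carry_out", "kwargs": {"targets": [{"hand": 10, "x": 0, "y": 0, "z": 0, "ax": 0, "ay": 0, "az": 0.09}]}}

```text
t: 3.4
tool_pos: [0.4994, -0.0349, 0.246]
orientation: [1.204, 2.901, -0.004]
force: [-7.9, -9.2, 10.1]
opening: 0.0139
gripper_force: 40.0
```

Run:
```python
from h import *
grasp()
```

```text
t 3.4 grasp [ 0.4994 -0.0354  0.079 ] ydir 44.9 z [-2.e-04 -3.e-03 -1.e+00] F [-7.9 -9.2 10.1] M [-1.59  1.22  0.1 ] open 0.0139 q [-0.17  0.    1.92 -0.    1.22 -0.95]
```

>>> {"fn": "carry_out", "kwargs": {"targets": [{"hand": 10, "x": 0, "y": 0, "z": 0, "ax": 0, "ay": 0, "az": 0.09}]}}

```text
t: 3.52
tool_pos: [0.4992, -0.035, 0.246]
orientation: [1.333, 2.844, -0.005]
force: [-8.8, -9.9, 11.4]
opening: 0.0139
gripper_force: 40.0
```

Run:
```python
from h import *
grasp()
```

```text
t 3.52 grasp [ 0.4991 -0.0356  0.079 ] ydir 39.8 z [-8.0e-04 -3.4e-03 -1.0e+00] F [-8.8 -9.9 11.4] M [-1.84  1.52  0.07] open 0.0139 q [-0.17  0.    1.92 -0.    1.22 -0.86]
```

>>> {"fn": "carry_out", "kwargs": {"targets": [{"hand": 10, "x": -0.0007, "y": -0.0019, "z": -0.001, "ax": 0, "ay": 0, "az": 0}, {"hand": 10, "x": -0.0007, "y": -0.0019, "z": -0.001, "ax": 0, "ay": 0, "az": 0}]}}

```text
t: 3.78
tool_pos: [0.4987, -0.0357, 0.2461]
orientation: [1.328, 2.846, 0.0]
force: [1.5, -2.7, -1.6]
opening: 0.0135
gripper_force: 40.0
```

Run:
```python
from h import *
grasp()
```

```text
t 3.77 grasp [ 0.4989 -0.0358  0.0791] ydir 40.0 z [ 1.3e-03 -5.0e-04 -1.0e+00] F [ 1.5 -2.7 -1.6] M [-0.53 -0.61  0.02] open 0.0135 q [-0.17 -0.    1.93 -0.    1.22 -0.87]
```

>>> {"fn": "carry_out", "kwargs": {"targets": [{"hand": 10, "x": 0, "y": 0, "z": 0, "ax": 0, "ay": 0, "az": 0.087}, {"hand": 10, "x": 0, "y": 0, "z": 0, "ax": 0, "ay": 0, "az": 0.087}]}}

```text
t: 4.03
tool_pos: [0.4986, -0.0358, 0.246]
orientation: [1.451, 2.786, -0.001]
force: [0.3, -4.7, -0.4]
opening: 0.0136
gripper_force: 40.0
```

Run:
```python
from h import *
grasp()
```

```text
t 4.03 grasp [ 0.4986 -0.036   0.079 ] ydir 35.0 z [ 4.e-04 -1.e-03 -1.e+00] F [ 0.3 -4.7 -0.4] M [-0.97 -0.21 -0.14] open 0.0136 q [-0.17 -0.    1.93 -0.    1.22 -0.78]
```

>>> {"fn": "carry_out", "kwargs": {"targets": [{"hand": 10, "x": 0, "y": 0, "z": 0, "ax": 0, "ay": 0, "az": 0.087}, {"hand": 10, "x": 0, "y": 0, "z": 0, "ax": 0, "ay": 0, "az": 0.087}]}}

```text
t: 4.28
tool_pos: [0.4984, -0.0359, 0.246]
orientation: [1.57, 2.721, -0.002]
force: [-2.0, -6.2, 1.2]
opening: 0.0137
gripper_force: 40.0
```

Run:
```python
from h import *
grasp()
```

```text
t 4.28 grasp [ 0.4984 -0.0361  0.079 ] ydir 30.0 z [-2.0e-04 -1.3e-03 -1.0e+00] F [-2.  -6.2  1.2] M [-1.16  0.15  0.02] open 0.0137 q [-0.17 -0.    1.93 -0.    1.22 -0.7 ]
```

>>> {"fn": "carry_out", "kwargs": {"targets": [{"hand": 10, "x": 0, "y": 0, "z": 0, "ax": 0, "ay": 0, "az": 0.087}, {"hand": 10, "x": 0, "y": 0, "z": 0, "ax": 0, "ay": 0, "az": 0.087}]}}

```text
t: 4.53
tool_pos: [0.4982, -0.0361, 0.2461]
orientation: [1.687, 2.65, -0.003]
force: [-3.2, -8.0, 1.9]
opening: 0.0138
gripper_force: 40.0
```

Run:
```python
from h import *
grasp()
```

```text
t 4.53 grasp [ 0.4981 -0.0363  0.0791] ydir 25.1 z [-9.0e-04 -1.6e-03 -1.0e+00] F [-3.2 -8.   1.9] M [-1.26  0.5   0.01] open 0.0138 q [-0.17 -0.    1.93 -0.    1.22 -0.61]
```

>>> {"fn": "carry_out", "kwargs": {"targets": [{"hand": 10, "x": 0, "y": 0, "z": 0, "ax": 0, "ay": 0, "az": 0.087}, {"hand": 10, "x": 0, "y": 0, "z": 0, "ax": 0, "ay": 0, "az": 0.087}]}}

```text
t: 4.78
tool_pos: [0.498, -0.0362, 0.246]
orientation: [-1.8, -2.574, 0.004]
force: [-5.9, -7.7, 4.1]
opening: 0.0138
gripper_force: 40.0
```

Run:
```python
from h import *
grasp()
p,d=read_camera('top');cv2.imwrite('pics/top1.png',cv2.resize(p[190:275,230:355],None,fx=5,fy=5,interpolation=cv2.INTER_CUBIC))
p,d=read_camera('wrist');cv2.imwrite('pics/w2.png',p)
```

```text
t 4.78 grasp [ 0.4977 -0.0365  0.079 ] ydir 20.1 z [-0.0017 -0.0018 -1.    ] F [-5.9 -7.7  4.1] M [-1.47  0.79  0.02] open 0.0138 q [-0.17 -0.    1.93 -0.    1.22 -0.52]
```

View pics/w2.png

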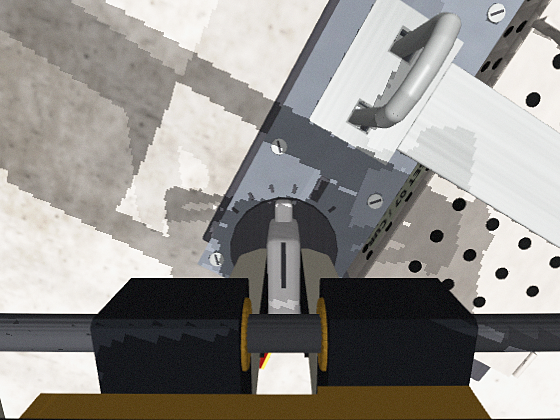

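The wrist view shows the nose at (284,210), turning with the grip, and the long mark ahead at about (327,190). I ease the side load and continue home.

>>> {"fn": "carry_out", "kwargs": {"targets": [{"hand": 10, "x": -0.0006, "y": -0.0013, "z": 0, "ax": 0, "ay": 0, "az": 0.087}, {"hand": 10, "x": -0.0006, "y": -0.0013, "z": 0, "ax": 0, "ay": 0, "az": 0.087}]}}

```text
t: 5.12
tool_pos: [0.4973, -0.0366, 0.246]
orientation: [-1.91, -2.495, 0.001]
force: [-3.4, -4.2, 3.7]
opening: 0.0135
gripper_force: 40.0
```

Run:
```python
from h import *
grasp()
```

```text
t 5.12 grasp [ 0.4973 -0.0367  0.079 ] ydir 15.1 z [-3.e-04 -4.e-04 -1.e+00] F [-3.4 -4.2  3.7] M [-0.82  0.38 -0.07] open 0.0135 q [-0.18 -0.    1.93 -0.    1.22 -0.44]
```

>>> {"fn": "carry_out", "kwargs": {"targets": [{"hand": 10, "x": 0, "y": 0, "z": 0, "ax": 0, "ay": 0, "az": 0.087}, {"hand": 10, "x": 0, "y": 0, "z": 0, "ax": 0, "ay": 0, "az": 0.087}]}}

```text
t: 5.38
tool_pos: [0.4972, -0.0366, 0.246]
orientation: [-2.015, -2.409, 0.002]
force: [-5.3, -5.0, 6.3]
opening: 0.0136
gripper_force: 40.0
```

Run:
```python
from h import *
grasp()
```

```text
t 5.38 grasp [ 0.497  -0.0368  0.079 ] ydir 10.2 z [-1.2e-03 -7.0e-04 -1.0e+00] F [-5.3 -5.   6.3] M [-0.91  0.8   0.07] open 0.0136 q [-0.18 -0.    1.93 -0.    1.22 -0.35]
```

>>> {"fn": "carry_out", "kwargs": {"targets": [{"hand": 10, "x": 0, "y": 0, "z": 0, "ax": 0, "ay": 0, "az": 0.087}, {"hand": 10, "x": 0, "y": 0, "z": 0, "ax": 0, "ay": 0, "az": 0.087}]}}

```text
t: 5.62
tool_pos: [0.4969, -0.0367, 0.246]
orientation: [-2.118, -2.319, 0.003]
force: [-6.6, -5.2, 8.2]
opening: 0.014
gripper_force: 40.0
```

Run:
```python
from h import *
grasp()
```

```text
t 5.62 grasp [ 0.4966 -0.0368  0.079 ] ydir 5.2 z [-2.e-03 -8.e-04 -1.e+00] F [-6.6 -5.2  8.2] M [-1.02  1.21  0.02] open 0.014 q [-0.18 -0.    1.93 -0.    1.22 -0.27]
```

>>> {"fn": "carry_out", "kwargs": {"targets": [{"hand": 10, "x": 0, "y": 0, "z": 0, "ax": 0, "ay": 0, "az": 0.087}, {"hand": 10, "x": 0, "y": 0, "z": 0, "ax": 0, "ay": 0, "az": 0.087}]}}

```text
t: 5.88
tool_pos: [0.4967, -0.0367, 0.246]
orientation: [-2.216, -2.224, 0.004]
force: [-8.4, -4.8, 9.4]
opening: 0.014
gripper_force: 40.0
```

Run:
```python
from h import *
grasp()
```

```text
t 5.88 grasp [ 0.4963 -0.0368  0.079 ] ydir 0.2 z [-2.8e-03 -8.0e-04 -1.0e+00] F [-8.4 -4.8  9.4] M [-1.    1.48  0.05] open 0.014 q [-0.18 -0.    1.93 -0.    1.22 -0.18]
```

>>> {"fn": "carry_out", "kwargs": {"targets": [{"hand": 10, "x": 0, "y": 0, "z": 0, "ax": 0, "ay": 0, "az": 0.087}, {"hand": 10, "x": 0, "y": 0, "z": 0, "ax": 0, "ay": 0, "az": 0.087}]}}

```text
t: 6.12
tool_pos: [0.4965, -0.0367, 0.246]
orientation: [-2.311, -2.125, 0.005]
force: [-11.7, -5.4, 11.9]
opening: 0.0137
gripper_force: 40.0
```

Run:
```python
from h import *
grasp()
```

```text
t 6.12 grasp [ 0.4959 -0.0368  0.079 ] ydir -4.8 z [-3.6e-03 -7.0e-04 -1.0e+00] F [-11.7  -5.4  11.9] M [-1.    1.91  0.01] open 0.0137 q [-0.18 -0.    1.93 -0.    1.22 -0.09]
```

>>> {"fn": "carry_out", "kwargs": {"targets": [{"hand": 10, "x": 0, "y": 0, "z": 0, "ax": 0, "ay": 0, "az": 0.077}, {"hand": 10, "x": 0, "y": 0, "z": 0, "ax": 0, "ay": 0, "az": 0.077}]}}

```text
t: 6.38
tool_pos: [0.4963, -0.0366, 0.246]
orientation: [-2.39, -2.035, 0.006]
force: [-13.1, -4.9, 13.2]
opening: 0.0139
gripper_force: 40.0
```

Run:
```python
from h import *
grasp()
```

```text
t 6.38 grasp [ 0.4956 -0.0368  0.079 ] ydir -9.2 z [-4.3e-03 -7.0e-04 -1.0e+00] F [-13.1  -4.9  13.2] M [-1.    2.21 -0.04] open 0.0139 q [-0.18 -0.    1.93 -0.    1.22 -0.02]
```

>>> {"fn": "carry_out", "kwargs": {"targets": [{"hand": 50, "x": 0, "y": 0, "z": 0, "ax": 0, "ay": 0, "az": 0}, {"hand": 50, "x": 0, "y": 0, "z": 0, "ax": 0, "ay": 0, "az": 0}, {"hand": 50, "x": 0, "y": 0, "z": 0, "ax": 0, "ay": 0, "az": 0}, {"hand": 50, "x": 0, "y": 0, "z": -0.04, "ax": 0, "ay": 0, "az": 0}, {"hand": 50, "x": 0, "y": 0, "z": -0.08, "ax": 0, "ay": 0, "az": 0}, {"hand": 50, "x": 0, "y": 0, "z": -0.08, "ax": 0, "ay": 0, "az": 0}]}}

```text
t: 7.12
tool_pos: [0.4989, -0.0366, 0.3297]
orientation: [2.39, 2.031, 0.007]
force: [-1.0, -0.8, 0.2]
opening: 0.0466
gripper_force: 0.0
```

```bash
cat >> h.py <<'E'
def tall(c,d,lo=.084):
    P=cloud(c,d);Z=P[...,2];m=((Z>lo)&(Z<.115)).astype(np.uint8);n,l,st,ce=cv2.connectedComponentsWithStats(m)
    for i in range(1,n):
        if st[i,4]<80 or st[i,3]>150: continue
        w=P[l==i];w0=w[:,:2].mean(0);u=np.linalg.svd(w[:,:2]-w0,full_matrices=0)[2][0];r=cv2.minAreaRect(np.float32(w[:,:2]*1000))
        print(st[i],w.mean(0).round(4),'axis deg',np.degrees(np.arctan2(u[1],u[0])).round(1)%180,np.round(r[0],1),np.round(r[1],1),round(r[2],1))
E
python3 - <<'E'
from h import *
grasp();c=camera_params('wrist');p,d=read_camera('wrist');cv2.imwrite('pics/w3.png',p)
tall(c,d)
goto([.5307,.1555,.15],-69.3)
E
```

```text
t 7.12 grasp [ 0.5001 -0.0367  0.1627] ydir -9.3 z [ 0.0071 -0.001  -1.    ] F [-1.  -0.8  0.2] M [-0.02 -0.05  0.07] open 0.0466 q [-0.18 -0.1   1.86  0.    1.37 -0.01]
[ 267   26   15   82 1144] [0.5123 0.0609 0.1013] axis deg 80.6 [512.3  62. ] [43.4  7.8] 80.5
[ 265  195   22   66 1392] [ 0.4967 -0.0334  0.0882] axis deg 80.4 [496.4 -34.6] [44.3 14. ] 80.5
shift [0.1947 0.0011 0.0105] turn [ 0.003 -0.002  1.047]
```

View pics/w3.png

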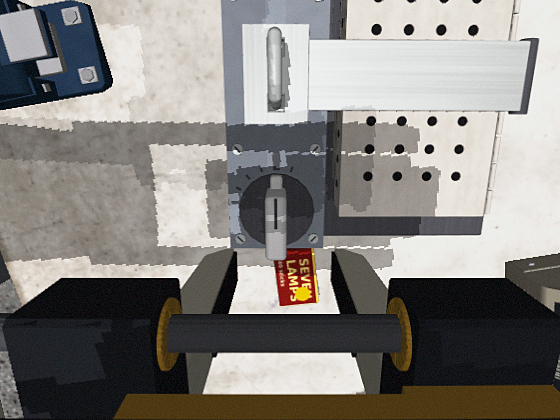

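The bar reads 80.4° against 80.6° for the shackle, and the nose at (276,178) points at the shackle at (274,65), so the right dial is home. Next is the left dial.

>>> {"fn": "carry_out", "kwargs": {"targets": [{"hand": 50, "x": 0.04, "y": -0.001, "z": 0, "ax": 0, "ay": 0, "az": 0.18}, {"hand": 50, "x": 0.08, "y": -0.001, "z": 0, "ax": 0, "ay": 0, "az": 0.36}, {"hand": 50, "x": 0.12, "y": -0.001, "z": 0, "ax": 0, "ay": 0, "az": 0.54}, {"hand": 50, "x": 0.16, "y": -0.001, "z": 0, "ax": 0, "ay": 0, "az": 0.72}, {"hand": 50, "x": 0.194, "y": -0.0015, "z": 0.002, "ax": 0.003, "ay": -0.002, "az": 0.9}, {"hand": 50, "x": 0.194, "y": -0.0015, "z": 0.002, "ax": 0.003, "ay": -0.002, "az": 1.047}, {"hand": 50, "x": 0.194, "y": -0.0015, "z": 0.002, "ax": 0.003, "ay": -0.002, "az": 1.047}]}}

```text
t: 8.05
tool_pos: [0.5268, 0.1556, 0.3219]
orientation: [-3.089, -0.567, 0.01]
force: [0.4, 0.0, -0.3]
opening: 0.0463
gripper_force: 0.0
```

Run:
```python
from h import *
grasp();c=camera_params('wrist');p,d=read_camera('wrist');cv2.imwrite('pics/w4.png',p)
tall(c,d);goto([.5278,.1555,.078],-69.3)
```

```text
t 8.05 grasp [0.5258 0.1556 0.1549] ydir -69.2 z [-6.2e-03 -1.0e-04 -1.0e+00] F [ 0.4  0.  -0.3] M [-0.05 -0.03  0.02] open 0.0463 q [0.19 0.05 1.73 0.   1.37 1.4 ]
[ 274  192   23   69 1480] [0.5321 0.1577 0.0882] axis deg 20.099999999999994 [531.2 157.3] [43.3 13.9] 20.3
shift [0.0013 0.0002 0.0773] turn [-0.002  0.005  0.003]
```

>>> {"fn": "carry_out", "kwargs": {"targets": [{"hand": 50, "x": 0.002, "y": 0, "z": 0.03, "ax": -0.002, "ay": 0.005, "az": 0.012}, {"hand": 50, "x": 0.002, "y": 0, "z": 0.06, "ax": -0.002, "ay": 0.005, "az": 0.012}, {"hand": 50, "x": 0.002, "y": 0, "z": 0.077, "ax": -0.002, "ay": 0.005, "az": 0.012}, {"hand": 30, "x": 0.002, "y": 0, "z": 0.077, "ax": -0.002, "ay": 0.005, "az": 0.012}, {"hand": 10, "x": 0.002, "y": 0, "z": 0.077, "ax": -0.002, "ay": 0.005, "az": 0.012}, {"hand": 10, "x": 0.002, "y": 0, "z": 0.077, "ax": -0.002, "ay": 0.005, "az": 0.012}, {"hand": 10, "x": 0.002, "y": 0, "z": 0.077, "ax": -0.002, "ay": 0.005, "az": 0.012}], "newtons": 40}}

```text
t: 8.98
tool_pos: [0.5295, 0.1562, 0.2479]
orientation: [-3.094, -0.545, -0.006]
force: [-0.3, -0.6, 2.3]
opening: 0.0137
gripper_force: 40.0
```

Run:
```python
from h import *
grasp()
```

```text
t 8.97 grasp [0.5301 0.1564 0.0809] ydir -70.0 z [ 0.0038  0.001  -1.    ] F [-0.3 -0.6  2.3] M [-0.06  0.09  0.04] open 0.0137 q [0.19 0.13 1.78 0.   1.22 1.42]
```

>>> {"fn": "carry_out", "kwargs": {"targets": [{"hand": 10, "x": 0, "y": 0, "z": 0, "ax": 0, "ay": 0, "az": -0.087}, {"hand": 10, "x": 0, "y": 0, "z": 0, "ax": 0, "ay": 0, "az": -0.174}, {"hand": 10, "x": 0, "y": 0, "z": 0, "ax": 0, "ay": 0, "az": -0.174}]}}

```text
t: 9.35
tool_pos: [0.5293, 0.1566, 0.2479]
orientation: [-3.034, -0.812, -0.006]
force: [-2.4, 4.0, 5.3]
opening: 0.0136
gripper_force: 40.0
```

Run:
```python
from h import *
grasp()
```

```text
t 9.35 grasp [0.5299 0.1569 0.0809] ydir -60.0 z [ 0.0035  0.0016 -1.    ] F [-2.4  4.   5.3] M [ 0.75  0.38 -0.06] open 0.0136 q [0.19 0.13 1.78 0.   1.22 1.24]
```

>>> {"fn": "carry_out", "kwargs": {"targets": [{"hand": 10, "x": 0, "y": 0, "z": 0, "ax": 0, "ay": 0, "az": -0.087}, {"hand": 10, "x": 0, "y": 0, "z": 0, "ax": 0, "ay": 0, "az": -0.174}, {"hand": 10, "x": 0, "y": 0, "z": 0, "ax": 0, "ay": 0, "az": -0.174}]}}

```text
t: 9.72
tool_pos: [0.5291, 0.1569, 0.2479]
orientation: [-2.952, -1.072, -0.005]
force: [-3.8, 5.5, 7.4]
opening: 0.0135
gripper_force: 40.0
```

Run:
```python
from h import *
grasp()
```

```text
t 9.72 grasp [0.5295 0.1573 0.0809] ydir -50.1 z [ 0.0027  0.0023 -1.    ] F [-3.8  5.5  7.4] M [1.07 0.71 0.05] open 0.0135 q [0.19 0.13 1.78 0.   1.22 1.07]
```

>>> {"fn": "carry_out", "kwargs": {"targets": [{"hand": 10, "x": 0, "y": 0, "z": 0, "ax": 0, "ay": 0, "az": -0.087}, {"hand": 10, "x": 0, "y": 0, "z": 0, "ax": 0, "ay": 0, "az": -0.174}, {"hand": 10, "x": 0, "y": 0, "z": 0, "ax": 0, "ay": 0, "az": -0.174}]}}

```text
t: 10.1
tool_pos: [0.5288, 0.1572, 0.2479]
orientation: [-2.847, -1.324, -0.005]
force: [-6.5, 7.6, 8.4]
opening: 0.0139
gripper_force: 40.0
```

Run:
```python
from h import *
grasp()
```

```text
t 10.1 grasp [0.5292 0.1577 0.0809] ydir -40.1 z [ 0.002   0.0029 -1.    ] F [-6.5  7.6  8.4] M [ 1.42  1.02 -0.02] open 0.0139 q [0.2  0.13 1.78 0.   1.22 0.89]
```

>>> {"fn": "carry_out", "kwargs": {"targets": [{"hand": 10, "x": -0.0002, "y": -0.0018, "z": -0.001, "ax": 0, "ay": 0, "az": -0.087}, {"hand": 10, "x": -0.0002, "y": -0.0018, "z": -0.001, "ax": 0, "ay": 0, "az": -0.174}, {"hand": 10, "x": -0.0002, "y": -0.0018, "z": -0.001, "ax": 0, "ay": 0, "az": -0.174}]}}

```text
t: 10.48
tool_pos: [0.5278, 0.1578, 0.248]
orientation: [2.723, 1.567, 0.007]
force: [3.0, 6.3, -3.5]
opening: 0.0139
gripper_force: 40.0
```

Run:
```python
from h import *
grasp()
```

```text
t 10.47 grasp [0.5284 0.1581 0.081 ] ydir -30.2 z [ 0.0037  0.002  -1.    ] F [ 3.   6.3 -3.5] M [ 1.13 -0.54  0.08] open 0.0139 q [0.2  0.13 1.79 0.   1.22 0.72]
```

>>> {"fn": "carry_out", "kwargs": {"targets": [{"hand": 10, "x": 0, "y": -0.0005, "z": 0, "ax": 0, "ay": 0, "az": -0.087}, {"hand": 10, "x": 0, "y": -0.0005, "z": 0, "ax": 0, "ay": 0, "az": -0.174}, {"hand": 10, "x": 0, "y": -0.001, "z": 0, "ax": 0, "ay": 0, "az": -0.174}]}}

```text
t: 10.85
tool_pos: [0.5271, 0.1581, 0.248]
orientation: [2.576, 1.797, 0.007]
force: [5.8, 4.6, -4.9]
opening: 0.0139
gripper_force: 40.0
```

Run:
```python
from h import *
grasp()
```

```text
t 10.85 grasp [0.5278 0.1584 0.081 ] ydir -20.2 z [ 0.0042  0.0018 -1.    ] F [ 5.8  4.6 -4.9] M [ 0.88 -1.01 -0.03] open 0.0139 q [0.2  0.13 1.79 0.   1.22 0.55]
```

>>> {"fn": "carry_out", "kwargs": {"targets": [{"hand": 10, "x": 0, "y": -0.0005, "z": 0, "ax": 0, "ay": 0, "az": -0.087}, {"hand": 10, "x": 0, "y": -0.0005, "z": 0, "ax": 0, "ay": 0, "az": -0.183}, {"hand": 10, "x": 0, "y": -0.001, "z": 0, "ax": 0, "ay": 0, "az": -0.183}]}}

```text
t: 11.22
tool_pos: [0.5263, 0.1583, 0.248]
orientation: [2.4, 2.024, 0.007]
force: [6.2, 4.8, -6.2]
opening: 0.0138
gripper_force: 40.0
```

Run:
```python
from h import *
grasp()
```

```text
t 11.22 grasp [0.5271 0.1586 0.081 ] ydir -9.7 z [ 0.0047  0.0016 -1.    ] F [ 6.2  4.8 -6.2] M [ 0.81 -1.29  0.04] open 0.0138 q [0.2  0.13 1.79 0.   1.22 0.37]
```

>>> {"fn": "carry_out", "kwargs": {"targets": [{"hand": 50, "x": 0, "y": 0, "z": 0, "ax": 0, "ay": 0, "az": 0}, {"hand": 50, "x": 0, "y": 0, "z": 0, "ax": 0, "ay": 0, "az": 0}, {"hand": 50, "x": 0, "y": 0, "z": 0, "ax": 0, "ay": 0, "az": 0}, {"hand": 50, "x": 0, "y": 0, "z": -0.04, "ax": 0, "ay": 0, "az": 0}, {"hand": 50, "x": 0, "y": 0, "z": -0.08, "ax": 0, "ay": 0, "az": 0}, {"hand": 50, "x": 0, "y": 0, "z": -0.08, "ax": 0, "ay": 0, "az": 0}]}}

```text
t: 11.98
tool_pos: [0.5269, 0.158, 0.3321]
orientation: [2.398, 2.022, 0.012]
force: [0.2, -0.2, -0.4]
opening: 0.0464
gripper_force: 0.0
```

Run:
```python
from h import *
grasp();c=camera_params('wrist');p,d=read_camera('wrist');cv2.imwrite('pics/w5.png',p)
tall(c,d);goto([.5123,.0612,.15],-9.4)
```

```text
t 11.97 grasp [0.5284 0.1582 0.1651] ydir -9.7 z [ 0.0091  0.0015 -1.    ] F [ 0.2 -0.2 -0.4] M [-0.03 -0.07  0.04] open 0.0464 q [ 0.2   0.04  1.72 -0.    1.37  0.37]
[ 270  196   22   66 1358] [0.5284 0.1603 0.0882] axis deg 80.8 [528.1 159.3] [43.6 13.9] 80.5
[276 353  12  38 421] [0.5123 0.0638 0.1025] axis deg 81.1 [511.6  61. ] [32.1  7.6] 80.3
shift [-0.0976  0.0025  0.0125] turn [ 0.005 -0.002 -0.005]
```

View pics/w5.png

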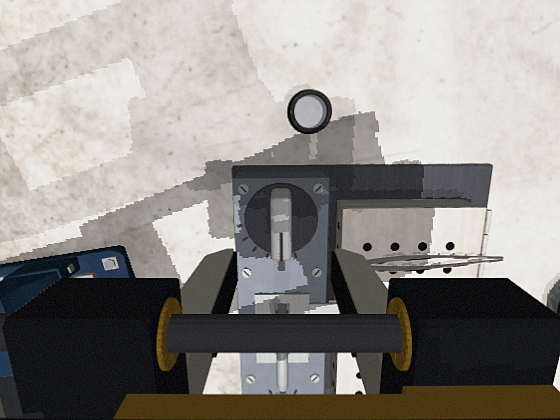

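Both bars agree at 80.8° and 80.4°, and the left nose at (283,262) points at the shackle. Now I pinch the bow.

>>> {"fn": "carry_out", "kwargs": {"targets": [{"hand": 50, "x": -0.05, "y": 0.001, "z": 0, "ax": 0.002, "ay": -0.001, "az": -0.003}, {"hand": 50, "x": -0.0976, "y": 0.0025, "z": 0.01, "ax": 0.005, "ay": -0.002, "az": -0.005}, {"hand": 50, "x": -0.0976, "y": 0.0022, "z": 0.04, "ax": 0.005, "ay": -0.002, "az": -0.005}, {"hand": 50, "x": -0.0976, "y": 0.002, "z": 0.0635, "ax": 0.005, "ay": -0.002, "az": -0.005}, {"hand": 50, "x": -0.0976, "y": 0.002, "z": 0.0635, "ax": 0.005, "ay": -0.002, "az": -0.005}]}}

```text
t: 12.65
tool_pos: [0.5094, 0.061, 0.2606]
orientation: [-2.392, -2.028, 0.013]
force: [-0.3, -0.0, 0.3]
opening: 0.0469
gripper_force: 0.0
```

Run:
```python
from h import *
grasp();goto([.5123,.0612,.099],-9.4)
```

```text
t 12.65 grasp [0.5077 0.0608 0.0936] ydir -9.4 z [-0.0101 -0.0011 -0.9999] F [-0.3 -0.   0.3] M [-0.03 -0.06 -0.01] open 0.0469 q [ 0.02  0.02  1.88 -0.    1.26  0.18]
shift [ 0.0007  0.0028 -0.0054] turn [-0.01   0.003 -0.   ]
```

>>> {"fn": "carry_out", "kwargs": {"targets": [{"hand": 50, "x": 0.0007, "y": 0.003, "z": -0.0055, "ax": -0.01, "ay": 0.002, "az": 0}, {"hand": 50, "x": 0.0007, "y": 0.003, "z": -0.0055, "ax": -0.01, "ay": 0.002, "az": 0}]}}

```text
t: 12.9
tool_pos: [0.5153, 0.0617, 0.2716]
orientation: [2.39, 2.028, 0.012]
force: [1.0, 1.0, 0.2]
opening: 0.0466
gripper_force: 0.0
```

Run:
```python
from h import *
grasp();goto([.5123,.0612,.099],-9.4)
```

```text
t 12.9 grasp [0.5171 0.0616 0.1046] ydir -9.4 z [ 1.040e-02 -5.000e-04 -9.999e-01] F [1.  1.  0.2] M [-0.06 -0.08 -0.01] open 0.0466 q [ 0.02  0.01  1.86 -0.    1.26  0.18]
shift [-0.0009 -0.003   0.0056] turn [ 0.01  -0.001  0.   ]
```

>>> {"fn": "carry_out", "kwargs": {"targets": [{"hand": 50, "x": 0, "y": 0, "z": 0, "ax": 0, "ay": 0, "az": 0}, {"hand": 50, "x": 0, "y": 0, "z": 0, "ax": 0, "ay": 0, "az": 0}, {"hand": 50, "x": 0, "y": 0, "z": 0, "ax": 0, "ay": 0, "az": 0}]}}

```text
t: 13.28
tool_pos: [0.5143, 0.0615, 0.2697]
orientation: [2.392, 2.029, 0.008]
force: [-0.2, -0.4, 0.0]
opening: 0.0463
gripper_force: 0.0
```

Run:
```python
from h import *
grasp();goto([.5123,.0612,.099],-9.4)
```

```text
t 13.28 grasp [0.5154 0.0614 0.1027] ydir -9.4 z [ 6.9e-03 -6.0e-04 -1.0e+00] F [-0.2 -0.4  0. ] M [-0.05 -0.11 -0.01] open 0.0463 q [ 0.02  0.01  1.86 -0.    1.26  0.18]
shift [-0.0006 -0.0019  0.0037] turn [ 0.007 -0.001  0.   ]
```

Dynamic settling explains that (and the previous tilts). I make a small correction and then close.

>>> {"fn": "carry_out", "kwargs": {"targets": [{"hand": 50, "x": -0.0003, "y": -0.0015, "z": 0.003, "ax": 0.006, "ay": -0.001, "az": 0}, {"hand": 50, "x": -0.0003, "y": -0.0015, "z": 0.003, "ax": 0.006, "ay": -0.001, "az": 0}, {"hand": 50, "x": -0.0003, "y": -0.0015, "z": 0.003, "ax": 0.006, "ay": -0.001, "az": 0}, {"hand": 50, "x": -0.0003, "y": -0.0015, "z": 0.003, "ax": 0.006, "ay": -0.001, "az": 0}, {"hand": 50, "x": -0.0003, "y": -0.0015, "z": 0.003, "ax": 0.006, "ay": -0.001, "az": 0}]}}

```text
t: 13.9
tool_pos: [0.5128, 0.0614, 0.2667]
orientation: [2.395, 2.031, 0.001]
force: [-0.5, -0.3, 0.3]
opening: 0.0465
gripper_force: 0.0
```

Run:
```python
from h import *
grasp();goto([.5123,.0612,.099],-9.4)
```

```text
t 13.9 grasp [0.513  0.0613 0.0997] ydir -9.4 z [ 9.e-04 -6.e-04 -1.e+00] F [-0.5 -0.3  0.3] M [-0.05 -0.07 -0.  ] open 0.0465 q [ 0.02  0.02  1.87 -0.    1.26  0.18]
shift [-0.0003 -0.0005  0.0007] turn [ 0.001  0.    -0.   ]
```

>>> {"fn": "carry_out", "kwargs": {"targets": [{"hand": 30, "x": -0.0003, "y": -0.0005, "z": 0.0007, "ax": 0.001, "ay": 0, "az": 0}, {"hand": 10, "x": -0.0003, "y": -0.0005, "z": 0.0007, "ax": 0.001, "ay": 0, "az": 0}, {"hand": 0, "x": -0.0003, "y": -0.0005, "z": 0.0007, "ax": 0.001, "ay": 0, "az": 0}, {"hand": 0, "x": -0.0003, "y": -0.0005, "z": 0.0007, "ax": 0.001, "ay": 0, "az": 0}, {"hand": 0, "x": -0.0003, "y": -0.0005, "z": 0.0007, "ax": 0.001, "ay": 0, "az": 0}, {"hand": 0, "x": -0.0003, "y": -0.0005, "z": 0.0007, "ax": 0.001, "ay": 0, "az": 0}], "newtons": 30}}

```text
t: 14.65
tool_pos: [0.5123, 0.0612, 0.266]
orientation: [2.396, 2.032, -0.001]
force: [0.4, -0.2, -0.7]
opening: 0.0069
gripper_force: 30.0
```

>>> {"fn": "carry_out", "kwargs": {"targets": [{"hand": 0, "x": 0, "y": 0, "z": -0.003, "ax": 0, "ay": 0, "az": 0}, {"hand": 0, "x": 0, "y": 0, "z": -0.006, "ax": 0, "ay": 0, "az": 0}, {"hand": 0, "x": 0, "y": 0, "z": -0.006, "ax": 0, "ay": 0, "az": 0}]}}

```text
t: 15.02
tool_pos: [0.5124, 0.0612, 0.2724]
orientation: [2.395, 2.032, 0.0]
force: [-0.9, 0.1, -1.6]
opening: 0.0068
gripper_force: 30.0
```

Run:
```python
from h import *
grasp()
```

```text
t 15.03 grasp [0.5125 0.0611 0.1054] ydir -9.4 z [ 5.e-04 -4.e-04 -1.e+00] F [-0.9  0.1 -1.6] M [-0.04 -0.1   0.01] open 0.0068 q [ 0.02  0.01  1.86 -0.    1.27  0.18]
```

It is free: 6 mm up with 1.6 N. I lift to about 10 cm clear.

>>> {"fn": "carry_out", "kwargs": {"targets": [{"hand": 0, "x": 0, "y": 0, "z": -0.015, "ax": 0, "ay": 0, "az": 0}, {"hand": 0, "x": 0, "y": 0, "z": -0.03, "ax": 0, "ay": 0, "az": 0}, {"hand": 0, "x": 0, "y": 0, "z": -0.045, "ax": 0, "ay": 0, "az": 0}, {"hand": 0, "x": 0, "y": 0, "z": -0.06, "ax": 0, "ay": 0, "az": 0}, {"hand": 0, "x": 0, "y": 0, "z": -0.08, "ax": 0, "ay": 0, "az": 0}, {"hand": 0, "x": 0, "y": 0, "z": -0.1, "ax": 0, "ay": 0, "az": 0}, {"hand": 0, "x": 0, "y": 0, "z": -0.12, "ax": 0, "ay": 0, "az": 0}, {"hand": 0, "x": 0, "y": 0, "z": -0.135, "ax": 0, "ay": 0, "az": 0}]}}

```text
t: 16.02
tool_pos: [0.5124, 0.0612, 0.4087]
orientation: [2.395, 2.031, 0.001]
force: [0.2, -0.3, 0.6]
opening: 0.0073
gripper_force: 30.0
```

>>> {"fn": "carry_out", "kwargs": {"targets": [{"hand": 0, "x": 0, "y": 0, "z": 0, "ax": 0, "ay": 0, "az": 0}, {"hand": 0, "x": 0, "y": 0, "z": 0, "ax": 0, "ay": 0, "az": 0}, {"hand": 0, "x": 0, "y": 0, "z": 0, "ax": 0, "ay": 0, "az": 0}, {"hand": 0, "x": 0, "y": 0, "z": 0, "ax": 0, "ay": 0, "az": 0}, {"hand": 0, "x": 0, "y": 0, "z": 0, "ax": 0, "ay": 0, "az": 0}, {"hand": 0, "x": 0, "y": 0, "z": 0, "ax": 0, "ay": 0, "az": 0}]}}

```text
t: 16.77
tool_pos: [0.5123, 0.0613, 0.4069]
orientation: [2.396, 2.032, -0.001]
force: [-0.2, -0.5, -1.6]
opening: 0.0072
gripper_force: 30.0
```

Run:
```python
from h import *
grasp();p,d=read_camera('side');cv2.imwrite('pics/side1.png',p)
```

```text
t 16.77 grasp [0.5122 0.0612 0.2399] ydir -9.4 z [-4.e-04 -5.e-04 -1.e+00] F [-0.2 -0.5 -1.6] M [-0.09 -0.1  -0.04] open 0.0072 q [ 0.02 -0.1   1.72 -0.    1.52  0.18]
```

View pics/side1.png

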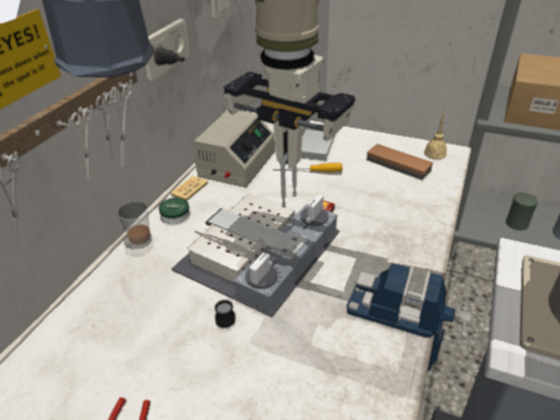

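The side view shows the shackle upright in the fingers with its legs at about (283,200) and (294,190), clear above the lock. The dials and bystanders are in place.

```bash
python3 -c "
from plant import robot
print(robot.close_job())"
```

```text
the job is handed in; nothing more can be done
None
```

The job is handed in: both dials are home, and the gripper holds the free shackle upright about 10 cm above the lock at 16.8 s. The hand-in returned no verdict.

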